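Unload a tube rack from an orbital shaker

TASK

The shaking is finished: take the blue tube rack off the shaker and stand it upright, wholly on the light-blue bench pad. First swing the spring hold-down finger up and right back until it stays open, with the rack still sitting in its place. The rack is then still caught on two headed studs that sit out of sight in keyholes in its base: slide it forward, towards the finger, until you feel the studs meet the ends of the keyholes, ease it back a little until it comes free and lift it off without forcing it; keep the tubes upright, set the rack down gently, leave the finger open and do not disturb the vial, the tip box or the reagent bottle.

Things in the scene. Friction and masses are not known exactly. Their poses are not given: they have to be found in the camera images.
- shaker: bench orbital shaker, cream housing, fixed; aluminium platform 230 (x) x 200 (y) mm on top, its upper face 92 mm above the bench and locked. Origin: on the bench under the platform's middle. x points from the front (finger, control fascia, roughly towards the robot) to the rear, z up. The rack stands level on the platform, its centre at about x = 26 mm, y = 0, between side guides 6 mm high, 53 mm apart
- pivot (a point): middle of the hinge of the hold-down finger, 16 mm above the platform, 98 mm in front of its middle; the hinge axis is the shaker's y. Its clevis, 20 mm wide and 22 mm high, is the next thing in front of the rack: the rack can slide about 40 mm forward before it touches it
- holddown (a joint): angle of the steel hold-down finger, rad. 0: down, rubber nose on the rack's front flange; grows as the finger swings up and over towards the shaker's front; stop at 1.9 (leaning back, away from the rack). Over-centre spring: below 1.0 rad it is driven down (about 7 N at the nose when down), above 1.0 rad it is driven open and stays against the stop
- knob (a point): centre of the red cross-bar knob of the finger: cylinder 12 mm in diameter, 26 mm long along the shaker's y, 31 mm above the platform when down, clear at both ends. It swings on a 48 mm radius about point pivot (when down: 46 mm to the rear of it, 15 mm up). The rack's body begins about 28 mm behind the knob. The axes turn with the finger
- rack_center (a point): blue tube rack with coloured caps, 0.17 to 0.34 kg. Body 100 (x) x 48 (y) x 50 mm high, caps to 57 mm; its 4 mm base plate runs out 24 mm in front of the body as a flange for the finger. This point: centre of the body, 25 mm above its underside, near the centre of mass; axes as the shaker's while on it. Its plain long sides are free to be gripped
- rack: the same rack; origin at the middle of the body's underside. In its base are two keyholes in line along x, out of sight: each a slot 9 mm wide and 20 mm long that widens at its rear (+x) end into an opening 18 x 18 mm. Two fixed studs (shank 6 mm, head 14 mm wide, 1.5 mm above the base plate, its top 8.5 mm above the platform) start in the slots
- rack_front (a point): middle of the front end of the flange, 2 mm above its underside, 74 mm in front (-x) of the rack centre. Freeing the rack: sliding it forward (towards -x) 19 to 31 mm, different each time, brings the studs against the ends of the openings; the heads pass through the openings 6 mm back from there, give or take 2 mm. With less or more the heads hold the base plate down
- rack_rear (a point): middle of the rear end of the rack's base, 2 mm above its underside, 50 mm behind (+x) the rack centre
- pad: light-blue bench pad, 270 (x) x 210 (y) x 4 mm, fixed on the bench beside the shaker, on either side of it. Origin: underside of its centre. The vial stands near the middle of its +x end; the rest is free
- vial: small amber vial, 32 mm in diameter, 62 mm high, standing on the far end of the pad; origin at its underside. Leave it alone
- tip_box: box of pipette tips, blue with a clear-grey lid, 82 x 118 x 68 mm, on the bench at the back; origin at its underside. Leave it alone
- reagent: white reagent bottle with a yellow cap, 60 mm in diameter, 125 mm high, at the back; origin at its underside. Leave it alone
Things that resemble listed ones, but are neither listed nor needed, are in the scene too. There is more than one size of the rack; the job needs the smallest.

How it is judged:
By the outcome, as a careful person would: the job done as asked, in the order asked, and still so for the second after the job is handed in, with the robot touching nothing.
It also fails if it takes over 70 s, if anything falls off the work surface, if the arm or the gripper's body presses on something with over 40 N, if the wrist force passes 120 N, or if a joint passes its speed limit or range.

ROBOT

A 7-joint arm with a two-finger parallel gripper is mounted at the origin on the work surface. World frame = base frame: x ahead of the robot, y to its left, z up, the work surface at z = 0. Lengths are in m, angles in degrees, forces in N, time in s.
With the tool pointing down it reaches from about 0.4 to 0.875 m from the base axis. Payload 4.4 kg.
Tool frame: the origin (TCP) lies at the very end of the fingers, on their centre line; the grasp point (between the pads) lies 19 mm behind it; z points along the fingers, x is the direction in which the jaws open and shut, and the axes are right-handed (so a half turn about z gives the same grasp; the last joint's range is limited). The gripper opens to 85 mm and grips with 20 to 120 N. Pads are 22 mm wide; open, the fingers measure 114 mm over their backs; the gripper's body (76 mm by 85 mm) begins 54 mm behind the grasp point. The pads swing forward as they close: fully open they stand 13 mm farther back than shut.
Start: joints at [71.345, 36.005, 2.206, 86.941, -1.547, 57.084, -1.146], TCP at [0.167, -0.628, 0.231] pointing down, gripper open.
Joint ranges: [-175.42, 175.42], [-21.48, 121.26], [-71.46, 75.88], [10.55, 141.38], [-63.04, 243.04], [13.31, 113.54], [-168.57, 168.57]. Speed limits (degrees/s): [147.25, 147.25, 180, 180, 180, 180, 180].

INTERFACE

Orientations are given as [roll, pitch, yaw] about the fixed x, y, z axes, in that order (R = Rz(yaw) Ry(pitch) Rx(roll)).
In Python, from rig import readout, optics, bot gives the robot as it stands.
- The arm moves only by the tool drive_tool, never from a script. Its argument "steps" is a list that holds one entry, the list of rows, each a list of 5 numbers: the opening, from 0 (shut) to 1 (fully open), then the shift along the tool's x, y, z in m, then the turn about the tool's z in rad. A call has 1 to 20 rows; each row is the pose to reach, as a shift and turn from the pose commanded when the call began, along the tool's axes at that moment; what a row does not reach only later rows make up. A row lasts 1/10 s, in which the tool goes at most 50 mm and 8.59 degrees, less where a joint would pass 70% of its speed; a pose out of reach is approached as far as the arm can. A call with a gripper value outside its range is refused whole. The fingers move at their own pace and stop on an object; "force" is the grip in N (left out, the last holds). Time passes only in rows, so rows that repeat a pose let the fingers close. It gives the time, the measured TCP pose, the force and the opening at its end, in the units of the state.
- readout.state(): the state, without advancing time (a new reading comes with each control period).
- optics.snapshot(name): name is "scene" or "top" or "wrist"; returns a dict with "img" (400x640x3 uint8, blue, green, red), "camera_matrix" (3x3 intrinsics, pixels), "R" (3x3) and "t" (3): a world point X has camera coordinates R X + t. Camera axes: x right, y down, z forward; pixel columns grow to the right and rows downward; lengths in m; the calibration is good to about 2 mm. The wrist camera is an equidistant fisheye: a pixel r from the principal point sees the ray r / f radians off the axis. A picture is of the moment at which its call begins. There is no depth.
- bot.job_done(): hands the job in, once; it reports no verdict.
The state is a dict: "time_s": time; "q": joint angles; "joint_vel": joint speeds; "tau": joint torques, N m; "ee_pos": TCP position; "orientation": TCP orientation; "force": force on the tool from outside, world axes, zero at the start; "wrist_torque": the same for the moment, N m; "finger_gap": opening from 0.0 (shut) to 1.0 (fully open).
Only numpy, scipy, OpenCV 4.12 (cv2) and the standard library are available. Lean on these libraries where they do the work, as an engineer would, in place of code of your own. Each camera call takes 0.05 s, during which the arm holds its last target.

## Working session

There is one attempt and no reset: what is moved stays moved. The work goes in short steps, Python scripts to look and compute and a tool call to move; the robot and the scene stay as the last step left them, time stands still between calls to the robot, and variables do not carry over. Pictures are saved under pics/ and viewed, and the job is handed in when it is done.

Besides the shell and the picture viewer there is one more tool, called after "Emit:" by a JSON object that holds its "name" and its "arguments", one argument or row to a line. drive_tool: Moves the arm, as the interface text tells. Its arguments: {"type":"object","properties":{"steps":{"type":"array"},"force":{"type":"number"}},"required":["steps"]}

```bash
ls; mkdir -p pics; python3 - <<'E'
from rig import readout, optics, bot
import cv2,json,numpy as np
s=readout.state();print({k:np.round(v,3).tolist() for k,v in s.items()})
for n in ("scene","top","wrist"):
    d=optics.snapshot(n);cv2.imwrite(f"pics/{n}0.png",d["img"])
    print(n,np.round(d["camera_matrix"],1).tolist(),np.round(d["R"],4).tolist(),np.round(d["t"],4).tolist())
E
```

```text
pics
{'time_s': 0.0, 'q': [71.342, 36.06, 2.202, 86.997, -1.547, 57.086, -1.144], 'joint_vel': [0.068, 0.037, 0.1, 0.011, -0.059, 0.073, -0.008], 'tau': [0.001, -56.341, 1.226, -19.344, 0.011, 0.011, 0.0], 'ee_pos': [0.167, -0.628, 0.23], 'orientation': [179.999, 0.113, -75.11], 'force': [-0.512, 0.244, 0.333], 'wrist_torque': [0.045, 0.008, 0.021], 'finger_gap': 1.001}
scene [[488.7, 0.0, 319.3], [0.0, 488.7, 196.4], [0.0, 0.0, 1.0]] [[-0.7659, 0.6428, 0.0117], [0.3592, 0.4429, -0.8215], [-0.5333, -0.625, -0.5701]] [0.3474, -0.1513, 1.4334]
top [[382.1, 0.0, 323.0], [0.0, 382.1, 199.1], [0.0, 0.0, 1.0]] [[0.0297, -0.9996, 0.0044], [-0.998, -0.0299, -0.0564], [0.0565, -0.0027, -0.9984]] [0.0812, 0.5093, 1.1343]
wrist [[309.7, 0.0, 323.7], [0.0, 309.7, 197.1], [0.0, 0.0, 1.0]] [[0.2566, -0.9665, -0.0021], [-0.9283, -0.247, 0.2779], [-0.2691, -0.0694, -0.9606]] [-0.6497, -0.0364, 0.3794]
```

View pics/scene0.png

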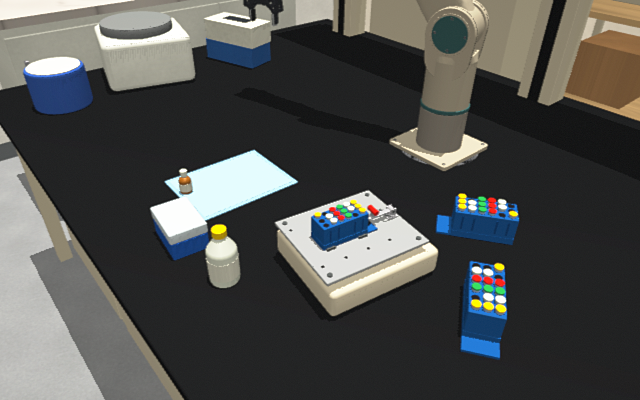

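View pics/top0.png

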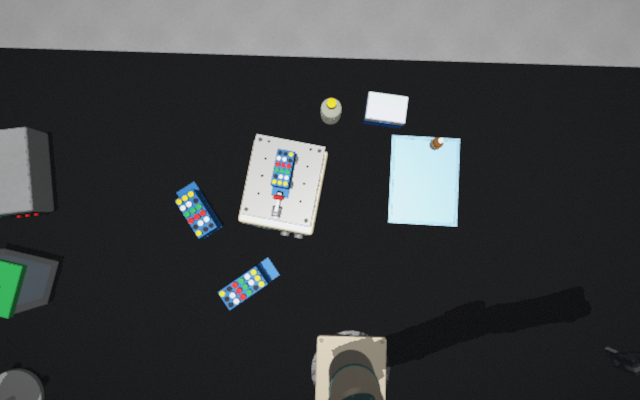

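View pics/wrist0.png

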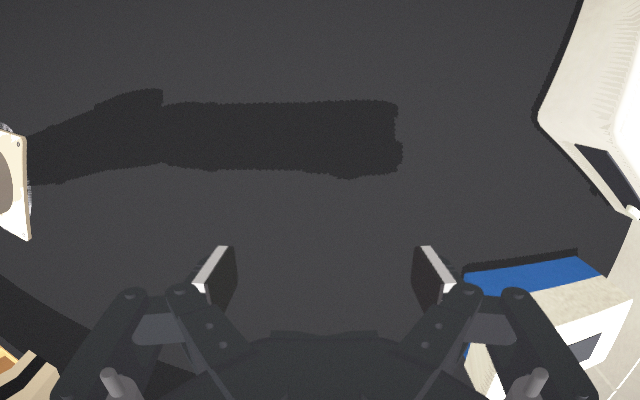

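The scene shows three racks: on the shaker at scene (340,225)/top (283,168), and two on the bench at top (198,212) and (248,285). The task's rack is the one on the shaker, and it looks the smallest. The pad is at top (424,181), with the vial at (437,143). Next, a close crop.

```bash
cat > h.py <<'E'
import numpy as np,cv2
from rig import readout, optics, bot
def ray(d,u,v):
    K=d["camera_matrix"];R=np.array(d["R"]);t=np.array(d["t"])
    c=np.array([(u-K[0][2])/K[0][0],(v-K[1][2])/K[1][1],1.]);return -R.T@t,R.T@c
def onz(d,u,v,z):
    o,r=ray(d,u,v);return o+r*(z-o[2])/r[2]
def proj(d,X):
    K=np.array(d["camera_matrix"]);c=np.array(d["R"])@np.array(X)+d["t"];return (K@(c/c[2]))[:2]
def tri(a,ua,b,ub):
    o1,r1=ray(a,*ua);o2,r2=ray(b,*ub)
    s=np.linalg.lstsq(np.c_[r1,-r2],o2-o1,rcond=None)[0]
    p,q=o1+s[0]*r1,o2+s[1]*r2;return (p+q)/2,np.linalg.norm(p-q)
def crop(d,u0,v0,u1,v1,f,name):
    im=cv2.resize(d["img"][v0:v1,u0:u1],None,fx=f,fy=f,interpolation=cv2.INTER_CUBIC)
    cv2.imwrite(name,im)
E
python3 - <<'E'
from h import *
d=optics.snapshot("top");crop(d,225,125,345,245,5,"pics/topc.png")
d=optics.snapshot("scene");crop(d,270,180,450,315,4,"pics/scc.png")
E
```

```text
(no output)
```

View pics/topc.png

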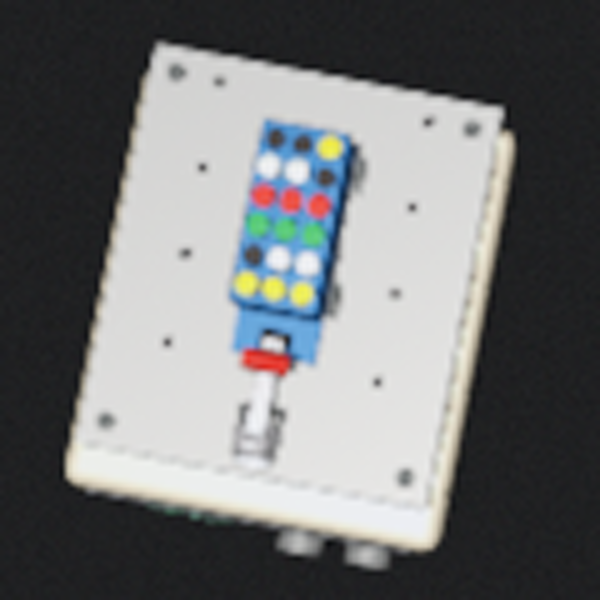

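View pics/scc.png

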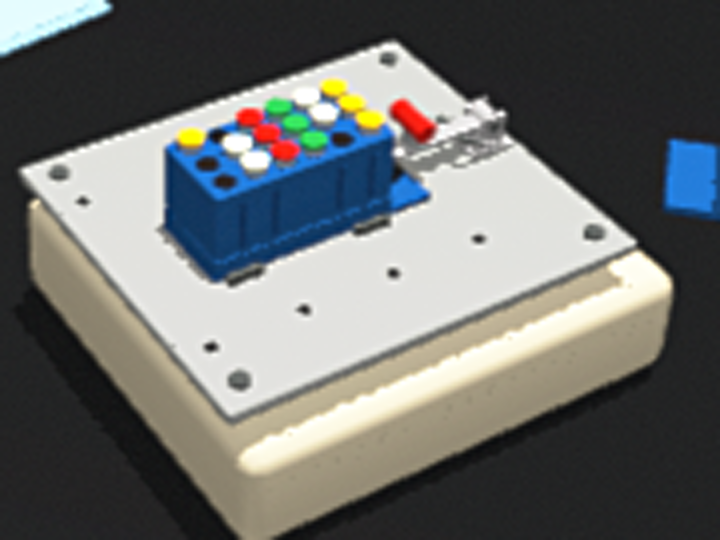

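The crops show the platform corners at top crop (158,42), (503,105), (430,508) and (80,440), and the knob at top crop (267,361). The pose comes from a fit to both cameras.

```bash
cat > fit.py <<'E'
from h import *
from scipy.optimize import least_squares
T=optics.snapshot("top");S=optics.snapshot("scene")
tc=lambda p:((np.array(p)+.5)/5-.5+[225,125]); sc=lambda p:((np.array(p)+.5)/4-.5+[270,180])
loc=np.array([[.115,.1],[.115,-.1],[-.115,-.1],[-.115,.1]])
tp=[tc(p) for p in [(158,42),(503,105),(430,508),(80,440)]]
sp=[sc(p) for p in [(20,172),(235,418),(637,243),(395,40)]]
for p in tp: print(onz(T,*p,.092).round(4))
for p in sp: print('s',onz(S,*p,.092).round(4))
def W(x,l,z): 
    c,s=np.cos(x[2]),np.sin(x[2]);return [x[0]+c*l[0]-s*l[1],x[1]+s*l[0]+c*l[1],z]
def f(x,a=1,b=1):
    r=[]
    for l,p,q in zip(loc,tp,sp):
        X=W(x,l,.092); r+=list(a*(proj(T,X)-p))+list(b*(proj(S,X)-q))
    return r
for ab in ((1,1),(1,0),(0,1)):
    o=least_squares(f,[.55,.1,0],args=ab);print(ab,o.x.round(4),np.degrees(o.x[2]),np.abs(o.fun).max())
x=least_squares(f,[.55,.1,0]).x
k=tri(T,tc((267,361)),S,sc((412,119)));print("knob tri",k, "pred",W(x,[-.052,0],.123))
for nm,l,z in (("rackc",[.026,0],.117),("pivot",[-.098,0],.108)): print(nm,W(x,l,z),proj(T,W(x,l,z)),proj(S,W(x,l,z)))
# pad corners
E
python3 fit.py
python3 - <<'E'
from h import *
d=optics.snapshot("top");crop(d,375,85,475,235,4,"pics/padc.png")
d=optics.snapshot("scene");crop(d,150,130,310,290,4,"pics/pads.png")
E
```

```text
[0.6835 0.2908 0.092 ]
[0.6535 0.0948 0.092 ]
[0.4254 0.1289 0.092 ]
[0.4575 0.3255 0.092 ]
s [0.654  0.0992 0.092 ]
s [0.6828 0.2956 0.092 ]
s [0.4587 0.3291 0.092 ]
s [0.4261 0.1329 0.092 ]
(1, 1) [ 0.5471  0.1969 -0.5232] -29.974371018817344 82.50467761355225
(1, 0) [ 0.555  0.21  -0.153] -8.766799890810681 0.4180887044577162
(0, 1) [ 0.5329  0.1854 -1.2682] -72.66009641094357 104.16501456278445
knob tri (array([0.50293131, 0.21916688, 0.12304422]), np.float64(0.00011420490182076967)) pred [np.float64(0.5020945165005015), np.float64(0.22291524027915033), 0.123]
rackc [np.float64(0.5696619363313092), np.float64(0.18394545996917988), 0.117] [291.94415323 173.08524967] [335.10834174 216.3858213 ]
pivot [np.float64(0.46224706377976865), np.float64(0.24589741841067136), 0.108] [268.35640188 211.60917732] [396.07718516 214.01394686]
```

View pics/padc.png

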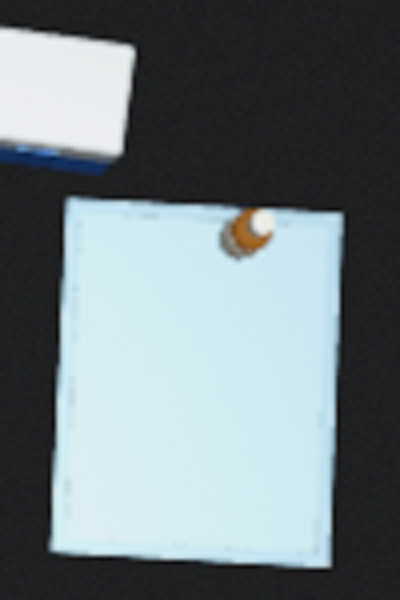

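Pad crop shows the corners at (66,197), (343,213), (330,568) and (51,550), with the vial base near (238,242). In the scene camera I had the corners in the wrong order. Fixing that.

```bash
sed -i 's/\[(20,172),(235,418),(637,243),(395,40)\]/[(235,418),(20,172),(395,40),(637,243)]/' fit.py
cat >> fit.py <<'E'
print(W(x,[-.052,0],.123),W(x,[-.098,0],.108))
pc=lambda p:((np.array(p)+.5)/4-.5+[375,85])
P=[onz(T,*pc(p),.004)[:2] for p in [(66,197),(343,213),(330,568),(51,550)]]
print(np.round(P,4),np.mean(P,0)); e=P[0]-P[3];print(np.degrees(np.arctan2(e[1],e[0])),np.linalg.norm(e)); print('vial',onz(T,*pc((238,242)),.004))
# rack top corners in top crop z=.142
for p in [(266,121),(352,133),(322,317),(232,300)]: print('rk',onz(T,*tc(p),.142).round(4))
E
python3 fit.py
```

```text
[0.6835 0.2908 0.092 ]
[0.6535 0.0948 0.092 ]
[0.4254 0.1289 0.092 ]
[0.4575 0.3255 0.092 ]
s [0.6828 0.2956 0.092 ]
s [0.654  0.0992 0.092 ]
s [0.4261 0.1329 0.092 ]
s [0.4587 0.3291 0.092 ]
(1, 1) [ 0.5547  0.2122 -0.1508] -8.641817253102616 1.0677335937661212
(1, 0) [ 0.555  0.21  -0.153] -8.766799890810681 0.4180887044577162
(0, 1) [ 0.5551  0.2139 -0.1499] -8.588997625482659 1.1380454506215187
knob tri (array([0.50293131, 0.21916688, 0.12304422]), np.float64(0.00011420490182076967)) pred [np.float64(0.503266361561105), np.float64(0.22005271534540236), 0.123]
rackc [np.float64(0.5803808259642983), np.float64(0.20833267354476684), 0.117] [283.20143231 168.93898965] [339.40339925 224.56035699]
pivot [np.float64(0.45778860050281156), np.float64(0.2269645348688541), 0.108] [275.17437563 213.43383009] [390.62946605 208.81025644]
[np.float64(0.503266361561105), np.float64(0.22005271534540236), 0.123] [np.float64(0.45778860050281156), np.float64(0.2269645348688541), 0.108]
[[ 0.7134 -0.1064]
 [ 0.7075 -0.3189]
 [ 0.4359 -0.3116]
 [ 0.4432 -0.1004]] [ 0.57500467 -0.2093292 ]
-1.2823303034956364 0.27026414763417245
vial [ 0.68262983 -0.23871747  0.004     ]
rk [0.6311 0.2222 0.142 ]
rk [0.626  0.1757 0.142 ]
rk [0.5263 0.1884 0.142 ]
rk [0.534  0.2368 0.142 ]
```

View pics/pads.png

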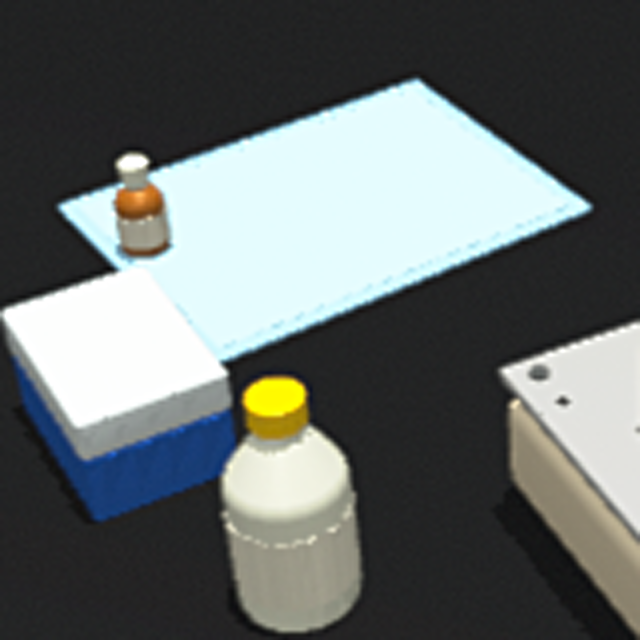

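Emit:
{"name": "drive_tool", "arguments": {
  "steps": [
    [[1,-0.252,-0.329,-0.03,0.411],[1,-0.252,-0.329,-0.03,0.411],[1,-0.252,-0.329,-0.03,0.411],[1,-0.252,-0.329,-0.03,0.411],[1,-0.252,-0.329,-0.03,0.411],[1,-0.252,-0.329,-0.03,0.411],[1,-0.252,-0.329,-0.03,0.411],[1,-0.252,-0.329,-0.03,0.411],[1,-0.252,-0.329,-0.03,0.411],[1,-0.252,-0.329,-0.03,0.411],[1,-0.252,-0.329,-0.03,0.411]]
  ]
}}

```text
time_s: 1.65
ee_pos: [0.4197, -0.3009, 0.2614]
orientation: [180.0, -0.1, -98.7]
force: [0.4, 0.4, 1.0]
finger_gap: 0.999
```

Emit:
{"name": "drive_tool", "arguments": {
  "steps": [
    [[0.6,-0.5275,-0.0037,0.0,0],[0.6,-0.5275,-0.0037,0.0,0],[0.6,-0.5275,-0.0037,0.0,0],[0.6,-0.5275,-0.0037,0.0,0],[0.6,-0.5275,-0.0037,0.0,0],[0.6,-0.5275,-0.0037,0.0,0],[0.6,-0.5275,-0.0037,0.0,0],[0.6,-0.5275,-0.0037,0.0,0],[0.6,-0.5275,-0.0037,0.0,0],[0.6,-0.5275,-0.0037,0.026,0],[0.6,-0.5275,-0.0037,0.026,0],[0.6,-0.5275,-0.0037,0.026,0],[0.6,-0.5275,-0.0037,0.026,0]]
  ]
}}

```text
time_s: 2.95
ee_pos: [0.5039, 0.2187, 0.2347]
orientation: [180.0, -0.1, -98.8]
force: [-0.3, -0.0, -0.5]
finger_gap: 0.598
```

```bash
cat >> h.py <<'E'
def wray(d,u,v):
    K=np.array(d["camera_matrix"]);R=np.array(d["R"]);t=np.array(d["t"])
    a=np.array([u-K[0,2],v-K[1,2]]);r=np.linalg.norm(a);th=r/K[0,0]
    c=np.r_[np.sin(th)*a/max(r,1e-9),np.cos(th)];return -R.T@t,R.T@c
def wonz(d,u,v,z):
    o,r=wray(d,u,v);return o+r*(z-o[2])/r[2]
def wproj(d,X):
    K=np.array(d["camera_matrix"]);c=np.array(d["R"])@np.array(X)+d["t"]
    r=np.linalg.norm(c[:2]);th=np.arctan2(r,c[2]);return K[:2,2]+K[0,0]*th*c[:2]/r
SX=np.array([.5547,.2122]);SY=np.radians(-8.65)
def toS(p): 
    c,s=np.cos(SY),np.sin(SY);q=np.array(p[:2])-SX;return np.array([c*q[0]+s*q[1],-s*q[0]+c*q[1]])
def toW(l,z):
    c,s=np.cos(SY),np.sin(SY);return np.array([SX[0]+c*l[0]-s*l[1],SX[1]+s*l[0]+c*l[1],z])
def st():
    s=readout.state();print("t",round(s["time_s"],2),"tcp",np.round(s["ee_pos"],4),"S",np.round(toS(s["ee_pos"]),4),"rpy",np.round(s["orientation"],2),"F",np.round(s["force"],1),"Fs",np.round(np.array([[np.cos(SY),np.sin(SY)],[-np.sin(SY),np.cos(SY)]])@s["force"][:2],1),"gap",round(s["finger_gap"],3))
    return s
E
python3 - <<'E'
from h import *
st();d=optics.snapshot("wrist");cv2.imwrite("pics/w1.png",d["img"])
print(wproj(d,toW([-.052,0],.123)),wproj(d,toW([.076,0],.142)))
E
```

```text
t 2.95 tcp [0.5039 0.2187 0.2347] S [-0.0512 -0.0012] rpy [ 1.7997e+02 -1.2000e-01 -9.8770e+01] F [-0.3 -0.  -0.5] Fs [-0.3 -0.1] gap 0.598
[321.21221316 194.4464119 ] [320.45927693  36.64535294]
```

View pics/w1.png

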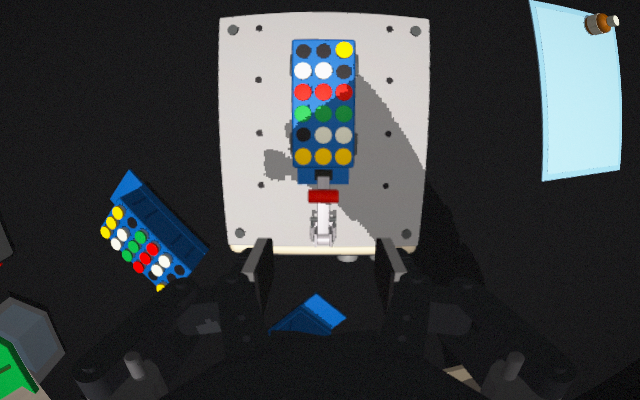

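Wrist view: knob at (323,196) against a prediction of (321,194); rack top spans (292,40) to (355,165); the platform looks square to the image. Refining on the zoom.

```bash
python3 - <<'E'
from h import *
d=optics.snapshot("wrist");crop(d,210,0,440,260,3,"pics/w1c.png");np.save("w1.npy",d,allow_pickle=True)
print((-np.array(d["R"]).T@d["t"]).round(4))
E
```

```text
[0.5737 0.2065 0.3779]
```

View pics/w1c.png

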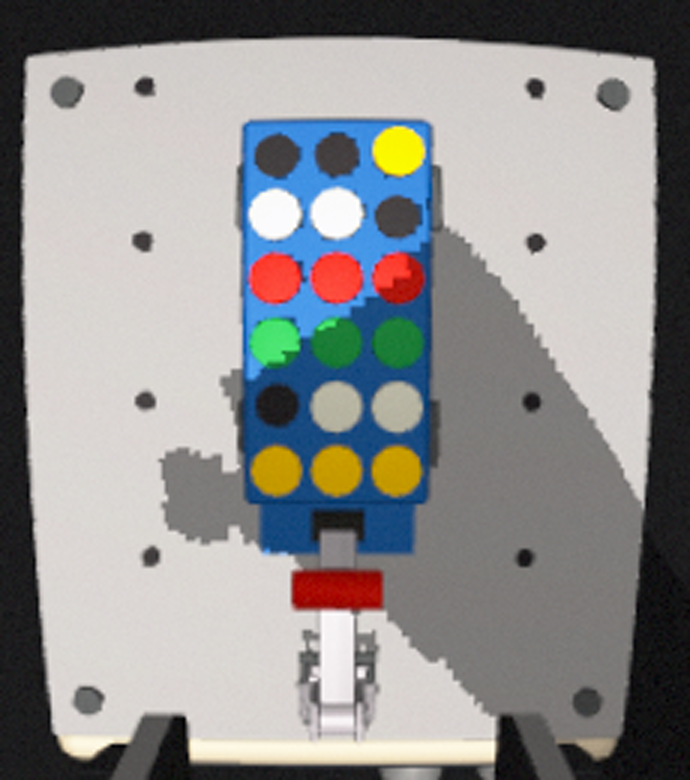

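```bash
python3 - <<'E'
from h import *
d=np.load("w1.npy",allow_pickle=True).item()
c=lambda u,v:((u+.5)/3-.5+210,(v+.5)/3-.5)
for n,u,v,z in [("knobL",291,590,.123),("knobR",384,590,.123),("knobtop",337,571,.123),("knobbot",337,609,.123),("RL",244,121,.142),("RR",432,121,.142),("FR",428,503,.142),("FL",243,503,.142),("PRL",26,58,.092),("PRR",656,60,.092),("PFL",56,736,.092),("PFR",625,738,.092),("flR",413,553,.096),("flL",262,553,.096),("pivot",337,700,.108)]:
    p=wonz(d,*c(u,v),z);print(n,p.round(4),toS(p).round(4))
E
```

```text
knobL [0.5037 0.2318 0.123 ] [-0.0533  0.0117]
knobR [0.4996 0.2056 0.123 ] [-0.0535 -0.0148]
knobtop [0.5072 0.218  0.123 ] [-0.0478 -0.0014]
knobbot [0.4961 0.2197 0.123 ] [-0.0591 -0.0014]
RL [0.6314 0.222  0.142 ] [0.0743 0.0212]
RR [0.6241 0.1755 0.142 ] [ 0.0741 -0.0259]
FR [0.5265 0.191  0.142 ] [-0.0247 -0.0252]
FL [0.534  0.2383 0.142 ] [-0.0244  0.0227]
PRL [0.6811 0.2904 0.092 ] [0.1132 0.0963]
PRR [0.6496 0.0937 0.092 ] [ 0.1117 -0.1028]
PFL [0.4557 0.3258 0.092 ] [-0.1149  0.0974]
PFR [0.4241 0.1292 0.092 ] [-0.1166 -0.1017]
flR [0.5023 0.1948 0.096 ] [-0.0492 -0.0251]
flL [0.5096 0.2415 0.096 ] [-0.049   0.0221]
pivot [0.4619 0.2252 0.108 ] [-0.0937 -0.0011]
```

Emit:
{"name": "drive_tool", "arguments": {
  "force": 30,
  "steps": [
    [[0.6,0.0,0.002,0.04,0],[0.6,0.0,0.002,0.08,0],[0.6,0.0,0.002,0.105,0],[0.6,0.0,0.002,0.12,0],[0.6,0.0,0.002,0.132,0],[0.6,0.0,0.002,0.132,0],[0.6,0.0,0.002,0.132,0]]
  ]
}}

```text
time_s: 3.75
ee_pos: [0.5021, 0.2204, 0.104]
orientation: [-179.9, 0.0, -98.7]
force: [-0.1, 0.3, 0.4]
finger_gap: 0.6
```

```bash
python3 - <<'E'
from h import *
st();d=optics.snapshot("wrist");cv2.imwrite("pics/w2.png",d["img"])
d=optics.snapshot("scene");crop(d,270,130,450,265,4,"pics/s2.png")
E
```

```text
t 3.75 tcp [0.5021 0.2204 0.104 ] S [-0.0532  0.0002] rpy [-1.7994e+02  2.0000e-02 -9.8740e+01] F [-0.1  0.3  0.4] Fs [-0.2  0.3] gap 0.6
```

View pics/w2.png

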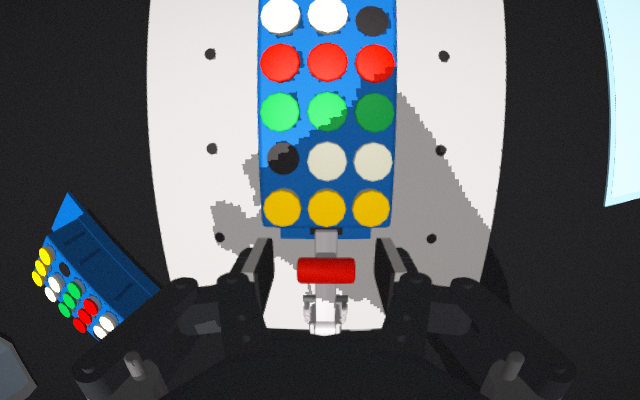

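View pics/s2.png

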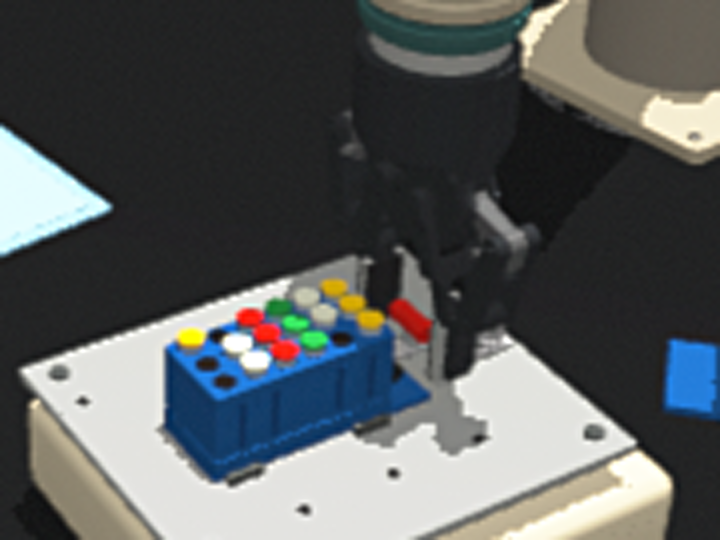

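Knob (298–354, 270) is centred between the jaws (268/383). Closing.

Emit:
{"name": "drive_tool", "arguments": {
  "force": 30,
  "steps": [
    [[0.4,0,0,0,0],[0.3,0,0,0,0],[0.2,0,0,0,0],[0.2,0,0,0,0],[0.2,0,0,0,0],[0.2,0,0,0,0]]
  ]
}}

```text
time_s: 4.45
ee_pos: [0.5017, 0.2196, 0.1042]
orientation: [-180.0, -0.1, -98.7]
force: [-0.9, -3.0, 5.0]
finger_gap: 0.297
```

```bash
python3 - <<'E'
from h import *
st()
t0=np.arctan2(15,46)
for a in [0,.1,.3,.5,.7,.9,1.0,1.1,1.3,1.5,1.7,1.8,1.9]:
    print(a,"fwd(ty)",round(46-48.4*np.cos(t0+a),1),"up",round(48.4*np.sin(t0+a)-15,1))
E
```

```text
t 4.45 tcp [0.5017 0.2196 0.1042] S [-0.0536 -0.0006] rpy [-1.7996e+02 -8.0000e-02 -9.8720e+01] F [-0.9 -3.   5. ] Fs [-0.4 -3.1] gap 0.297
0 fwd(ty) -0.0 up 0.0
0.1 fwd(ty) 1.7 up 4.5
0.3 fwd(ty) 6.5 up 12.9
0.5 fwd(ty) 12.8 up 20.2
0.7 fwd(ty) 20.5 up 26.1
0.9 fwd(ty) 29.2 up 30.4
1.0 fwd(ty) 33.8 up 31.8
1.1 fwd(ty) 38.5 up 32.8
1.3 fwd(ty) 48.1 up 33.4
1.5 fwd(ty) 57.7 up 32.0
1.7 fwd(ty) 66.8 up 28.7
1.8 fwd(ty) 71.1 up 26.4
1.9 fwd(ty) 75.1 up 23.7
```

Emit:
{"name": "drive_tool", "arguments": {
  "force": 40,
  "steps": [
    [[0.2,0,0.0017,-0.0045,0],[0.2,0,0.004,-0.009,0],[0.2,0,0.0065,-0.0129,0],[0.2,0,0.0095,-0.0165,0],[0.2,0,0.0128,-0.0202,0],[0.2,0,0.0128,-0.0202,0]]
  ]
}}

```text
time_s: 5.05
ee_pos: [0.4896, 0.2216, 0.1234]
orientation: [-179.9, -0.1, -98.7]
force: [4.4, -3.4, -9.5]
finger_gap: 0.289
```

```bash
python3 - <<'E'
from h import *
st()
d=optics.snapshot("scene");crop(d,270,130,450,265,4,"pics/s3.png")
E
```

```text
t 5.05 tcp [0.4896 0.2216 0.1234] S [-0.0657 -0.0005] rpy [-1.7988e+02 -7.0000e-02 -9.8700e+01] F [ 4.4 -3.4 -9.5] Fs [ 4.9 -2.7] gap 0.289
```

View pics/s3.png

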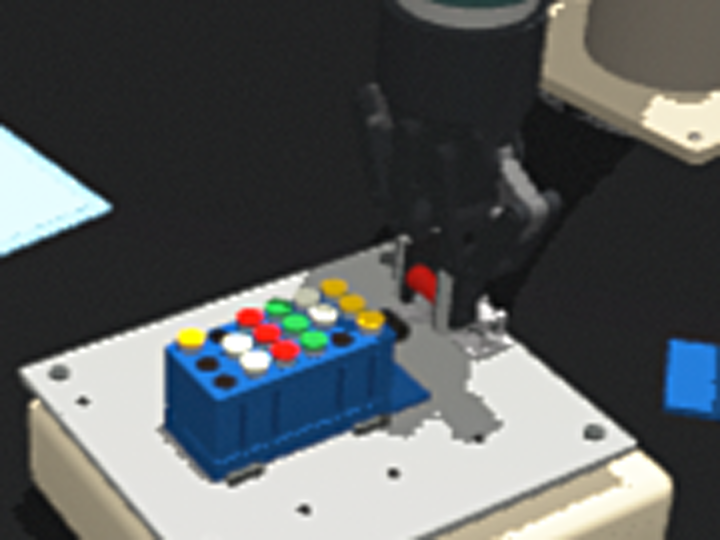

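The finger is swinging with the grip (knob now at crop (422,282)) and the rack has not moved. Continuing along the arc.

Emit:
{"name": "drive_tool", "arguments": {
  "force": 40,
  "steps": [
    [[0.2,0,0.0037,-0.0032,0],[0.2,0,0.0077,-0.0059,0],[0.2,0,0.012,-0.0082,0],[0.2,0,0.0164,-0.0102,0],[0.2,0,0.021,-0.0116,0],[0.2,0,0.0257,-0.0126,0],[0.2,0,0.0305,-0.0131,0],[0.2,0,0.0353,-0.0132,0],[0.2,0,0.04,-0.0127,0],[0.2,0,0.0449,-0.0118,0],[0.2,0,0.0495,-0.0103,0],[0.2,0,0.054,-0.0085,0],[0.2,0,0.057,-0.007,0],[0.2,0,0.057,-0.007,0]]
  ]
}}

```text
time_s: 6.5
ee_pos: [0.43, 0.2311, 0.131]
orientation: [179.8, -0.1, -98.6]
force: [-5.3, -1.6, 7.4]
finger_gap: 0.291
```

```bash
python3 - <<'E'
from h import *
st()
d=optics.snapshot("scene");crop(d,270,130,450,265,4,"pics/s4.png")
E
```

```text
t 6.5 tcp [0.43   0.2311 0.131 ] S [-1.261e-01 -1.000e-04] rpy [ 1.7982e+02 -1.1000e-01 -9.8620e+01] F [-5.3 -1.6  7.4] Fs [-5.  -2.3] gap 0.291
```

View pics/s4.png

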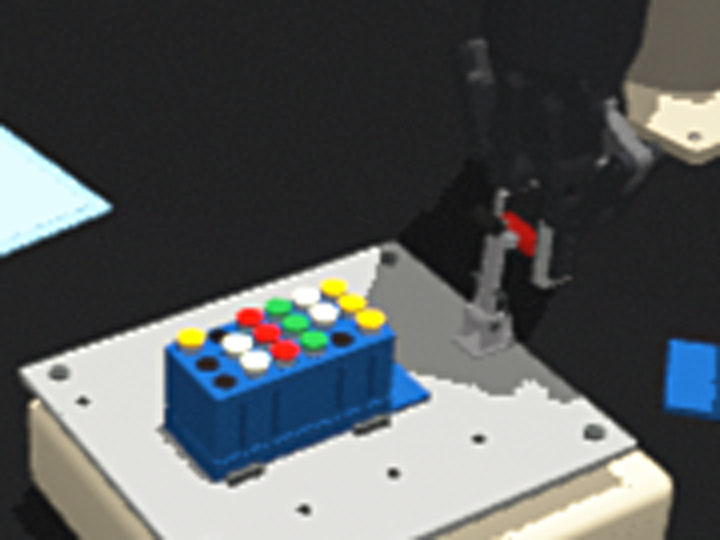

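Finger is past over-centre (knob at crop (520,232)). Release, then rise.

Emit:
{"name": "drive_tool", "arguments": {
  "steps": [
    [[0.6,0,0,0,0],[0.6,0,0,0,0],[0.7,0,0,0,0],[0.7,0,0,-0.03,0],[0.8,0,0,-0.07,0],[0.8,0,0,-0.1,0],[0.8,0,0,-0.1,0]]
  ]
}}

```text
time_s: 7.25
ee_pos: [0.4351, 0.2333, 0.2344]
orientation: [-179.6, 0.3, -98.7]
force: [0.7, -0.5, -0.4]
finger_gap: 0.794
```

```bash
python3 - <<'E'
from h import *
st()
d=optics.snapshot("scene");crop(d,270,130,450,265,4,"pics/s5.png")
d=optics.snapshot("wrist");np.save("w5.npy",d,allow_pickle=True);crop(d,210,0,440,260,3,"pics/w5.png")
E
```

```text
t 7.25 tcp [0.4351 0.2333 0.2344] S [-0.1214  0.0028] rpy [-179.6     0.34  -98.67] F [ 0.7 -0.5 -0.4] Fs [ 0.8 -0.4] gap 0.794
```

View pics/s5.png

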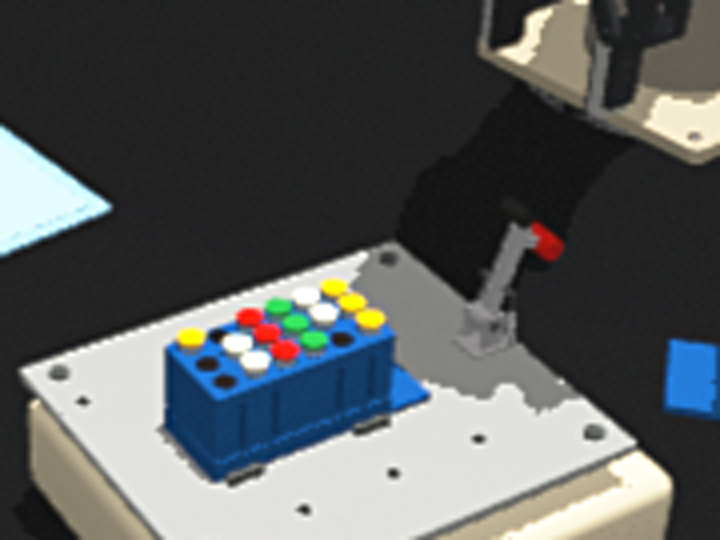

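View pics/w5.png

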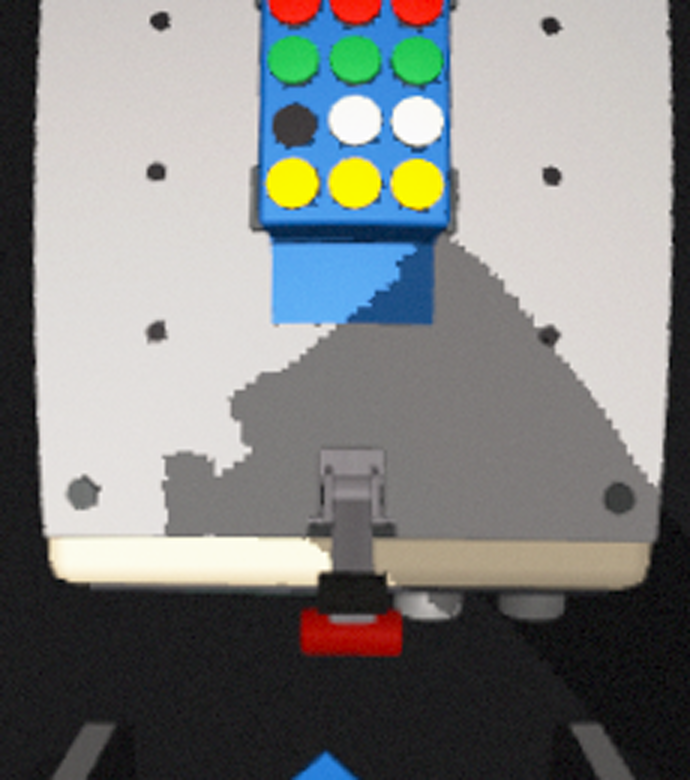

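Finger rests open against the stop (knob at wrist crop (350,632)), rack still in place. Now above the rack.

Emit:
{"name": "drive_tool", "arguments": {
  "steps": [
    [[1,0.0018,-0.05,-0.01,0],[1,0.0018,-0.09,-0.01,0],[1,0.0018,-0.12,-0.01,0],[1,0.0018,-0.14,-0.01,0],[1,0.0018,-0.1478,-0.01,0],[1,0.0018,-0.1478,-0.01,0],[1,0.0018,-0.1478,-0.01,0],[1,0.0018,-0.1478,-0.01,0]]
  ]
}}

```text
time_s: 8.15
ee_pos: [0.5768, 0.2082, 0.2403]
orientation: [179.9, -0.0, -98.6]
force: [-0.2, 0.3, 0.2]
finger_gap: 1.0
```

```bash
python3 - <<'E'
from h import *
st()
d=optics.snapshot("wrist");np.save("w6.npy",d,allow_pickle=True);cv2.imwrite("pics/w6.png",d["img"])
E
```

```text
t 8.15 tcp [0.5768 0.2082 0.2403] S [ 0.0225 -0.0006] rpy [179.92  -0.   -98.58] F [-0.2  0.3  0.2] Fs [-0.2  0.3] gap 1.0
```

View pics/w6.png

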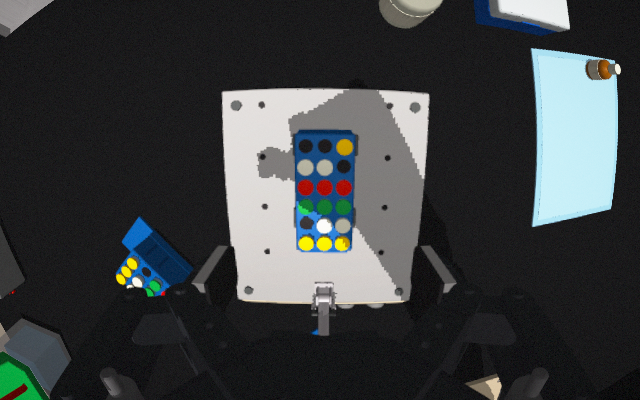

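```bash
python3 - <<'E'
from h import *
d=np.load("w6.npy",allow_pickle=True).item();crop(d,280,115,370,265,4,"pics/w6c.png")
E
```

```text
(no output)
```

View pics/w6c.png

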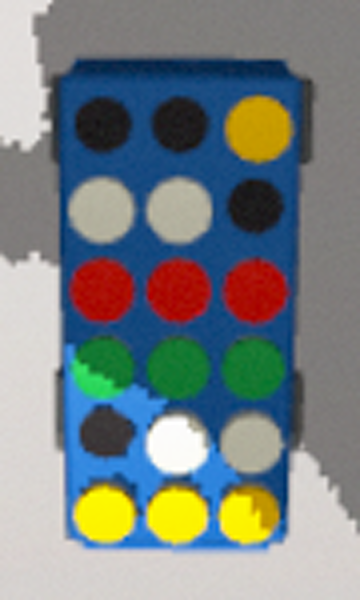

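Crop: body top spans x 60–300 at the rear row and 68–290 at the front; the middle cap column runs from (179,125) to (177,515).

```bash
python3 - <<'E'
from h import *
d=np.load("w6.npy",allow_pickle=True).item()
c=lambda u,v:((u+.5)/4-.5+280,(v+.5)/4-.5+115)
for n,u,v,z in [("RL",60,77,.142),("RR",300,77,.142),("FR",290,545,.142),("FL",68,545,.142),("c1",179,125,.142),("c3",179,291,.149),("c6",177,515,.149)]:
    p=wonz(d,*c(u,v),z);print(n,p.round(4),toS(p).round(4))
E
```

```text
RL [0.6313 0.2221 0.142 ] [0.0742 0.0213]
RR [0.6243 0.176  0.142 ] [ 0.0743 -0.0253]
FR [0.5257 0.1903 0.142 ] [-0.0254 -0.026 ]
FL [0.5329 0.2378 0.142 ] [-0.0254  0.022 ]
c1 [0.6184 0.2007 0.142 ] [ 0.0647 -0.0018]
c3 [0.5871 0.2054 0.149 ] [ 0.033  -0.0019]
c6 [0.5398 0.2129 0.149 ] [-0.0148 -0.0015]
```

Emit:
{"name": "drive_tool", "arguments": {
  "force": 25,
  "steps": [
    [[1,0.0006,-0.001,0.04,0],[1,0.0006,-0.001,0.08,0],[1,0.0006,-0.001,0.11,0],[1,0.0006,-0.001,0.125,0],[1,0.0006,-0.001,0.135,0],[1,0.0006,-0.001,0.135,0],[0.85,0.0006,-0.001,0.135,0],[0.75,0.0006,-0.001,0.135,0],[0.65,0.0006,-0.001,0.135,0],[0.65,0.0006,-0.001,0.135,0]]
  ]
}}

```text
time_s: 9.2
ee_pos: [0.5795, 0.207, 0.1063]
orientation: [-179.9, 0.0, -98.7]
force: [-0.1, -0.1, 1.4]
finger_gap: 0.646
```

```bash
python3 - <<'E'
from h import *
st()
d=optics.snapshot("wrist");np.save("w7.npy",d,allow_pickle=True);cv2.imwrite("pics/w7.png",d["img"])
d=optics.snapshot("scene");crop(d,270,130,450,265,4,"pics/s7.png")
E
```

```text
t 9.2 tcp [0.5795 0.207  0.1063] S [ 0.0253 -0.0014] rpy [-1.7993e+02  4.0000e-02 -9.8660e+01] F [-0.1 -0.1  1.4] Fs [-0.  -0.2] gap 0.646
```

View pics/w7.png

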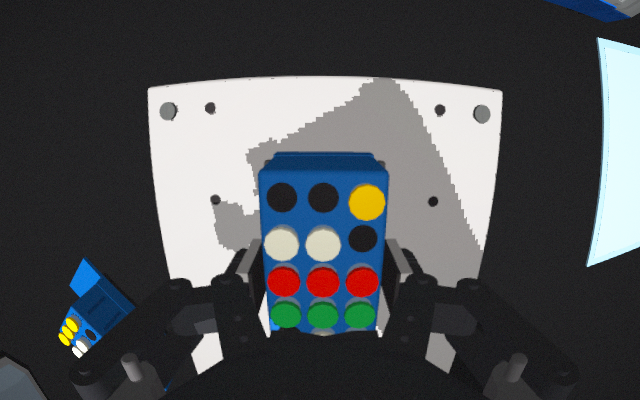

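View pics/s7.png

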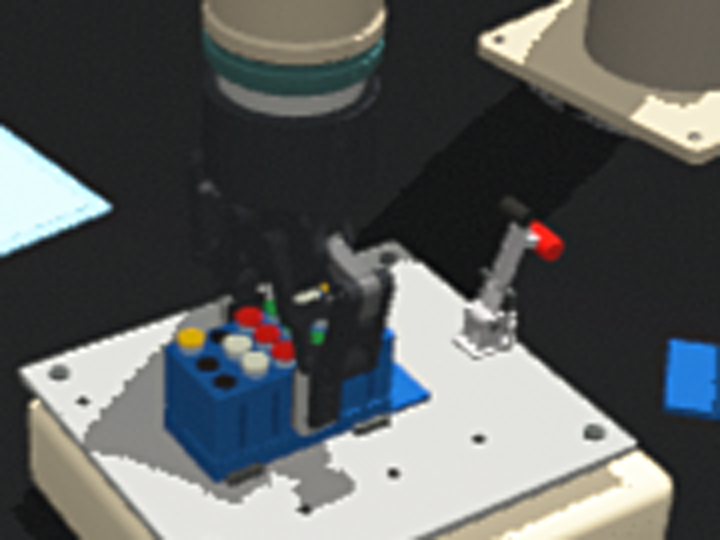

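Jaws straddle the rack evenly (258/395 against body 260–387). Closing.

Emit:
{"name": "drive_tool", "arguments": {
  "force": 35,
  "steps": [
    [[0.6,0,0,0,0],[0.55,0,0,0,0],[0.45,0,0,0,0],[0.45,0,0,0,0],[0.45,0,0,0,0],[0.45,0,0,0,0]]
  ]
}}

```text
time_s: 9.9
ee_pos: [0.5793, 0.207, 0.1058]
orientation: [-180.0, 0.0, -98.7]
force: [0.1, -0.5, 4.5]
finger_gap: 0.557
```

```bash
python3 - <<'E'
from h import *
st()
E
```

```text
t 9.9 tcp [0.5793 0.207  0.1058] S [ 0.0251 -0.0015] rpy [-1.7998e+02  2.0000e-02 -9.8670e+01] F [ 0.1 -0.5  4.5] Fs [ 0.2 -0.4] gap 0.557
```

Emit:
{"name": "drive_tool", "arguments": {
  "steps": [
    [[0.45,0,0.003,-0.0004,0],[0.45,0,0.006,-0.0004,0],[0.45,0,0.009,-0.0004,0],[0.45,0,0.012,-0.0004,0],[0.45,0,0.015,-0.0004,0],[0.45,0,0.017,-0.0004,0],[0.45,0,0.017,-0.0004,0],[0.45,0,0.017,-0.0004,0]]
  ]
}}

```text
time_s: 10.7
ee_pos: [0.5615, 0.2095, 0.1058]
orientation: [179.9, -0.0, -98.6]
force: [-1.5, -0.3, 2.3]
finger_gap: 0.557
```

```bash
python3 - <<'E'
from h import *
st()
d=optics.snapshot("scene");crop(d,270,130,450,265,4,"pics/s8.png")
E
```

```text
t 10.7 tcp [0.5615 0.2095 0.1058] S [ 0.0072 -0.0016] rpy [ 1.7992e+02 -2.0000e-02 -9.8640e+01] F [-1.5 -0.3  2.3] Fs [-1.5 -0.5] gap 0.557
```

View pics/s8.png

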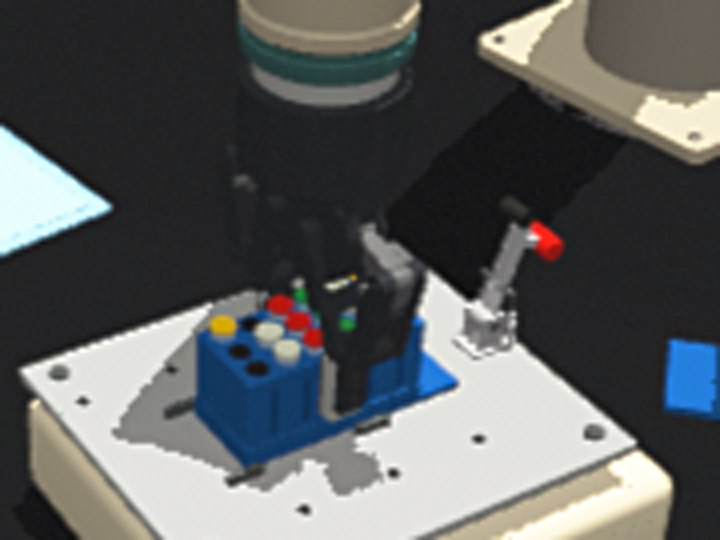

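Emit:
{"name": "drive_tool", "arguments": {
  "steps": [
    [[0.45,0,0.001,0,0],[0.45,0,0.002,0,0],[0.45,0,0.002,0,0],[0.45,0,0.002,0,0]]
  ]
}}

```text
time_s: 11.15
ee_pos: [0.5603, 0.2096, 0.1058]
orientation: [180.0, -0.0, -98.7]
force: [1.7, -0.2, -0.5]
finger_gap: 0.561
```

Emit:
{"name": "drive_tool", "arguments": {
  "steps": [
    [[0.45,0,0.001,0,0],[0.45,0,0.002,0,0],[0.45,0,0.002,0,0],[0.45,0,0.002,0,0]]
  ]
}}

```text
time_s: 11.55
ee_pos: [0.558, 0.21, 0.1058]
orientation: [180.0, -0.0, -98.7]
force: [0.6, -0.7, -0.2]
finger_gap: 0.559
```

Emit:
{"name": "drive_tool", "arguments": {
  "steps": [
    [[0.45,0,0.001,0,0],[0.45,0,0.002,0,0],[0.45,0,0.002,0,0],[0.45,0,0.002,0,0]]
  ]
}}

```text
time_s: 11.95
ee_pos: [0.5564, 0.2102, 0.1059]
orientation: [-180.0, -0.0, -98.7]
force: [0.8, 0.2, -2.0]
finger_gap: 0.558
```

Emit:
{"name": "drive_tool", "arguments": {
  "steps": [
    [[0.45,0,0.001,0,0],[0.45,0,0.002,0,0],[0.45,0,0.002,0,0],[0.45,0,0.002,0,0]]
  ]
}}

```text
time_s: 12.35
ee_pos: [0.5562, 0.2103, 0.1062]
orientation: [-179.8, 0.0, -98.7]
force: [5.7, -1.3, -4.6]
finger_gap: 0.557
```

Emit:
{"name": "drive_tool", "arguments": {
  "steps": [
    [[0.45,0,0.001,0,0],[0.45,0,0.0015,0,0],[0.45,0,0.0015,0,0],[0.45,0,0.0015,0,0]]
  ]
}}

```text
time_s: 12.75
ee_pos: [0.556, 0.2103, 0.1064]
orientation: [-179.7, 0.1, -98.7]
force: [8.0, -1.6, -4.6]
finger_gap: 0.556
```

```bash
python3 - <<'E'
from h import *
st()
d=optics.snapshot("scene");crop(d,270,130,450,265,4,"pics/s9.png")
E
```

```text
t 12.75 tcp [0.556  0.2103 0.1064] S [ 0.0016 -0.0017] rpy [-1.7967e+02  7.0000e-02 -9.8710e+01] F [ 8.  -1.6 -4.6] Fs [ 8.2 -0.3] gap 0.556
```

View pics/s9.png

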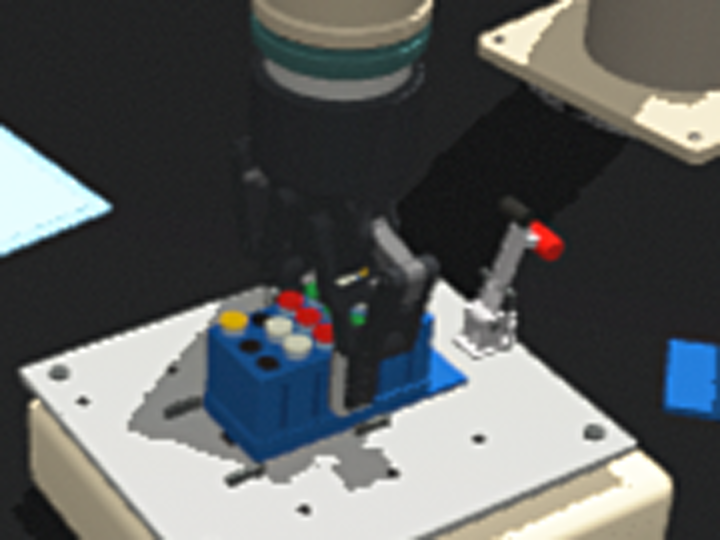

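Studs meet the keyhole ends at TCP x ≈ 1.7 mm in the shaker frame (8 N, motion stalled, ~23.5 mm travel). Easing back to ≈ 7.7 mm.

Emit:
{"name": "drive_tool", "arguments": {
  "steps": [
    [[0.45,0,-0.003,0,0],[0.45,0,-0.006,0,0],[0.45,0,-0.0085,0,0],[0.45,0,-0.0092,0,0],[0.45,0,-0.0092,0,0],[0.45,0,-0.0092,0,0]]
  ]
}}

```text
time_s: 13.4
ee_pos: [0.5618, 0.2096, 0.1058]
orientation: [180.0, 0.0, -98.6]
force: [-0.8, 0.2, -0.2]
finger_gap: 0.556
```

```bash
python3 - <<'E'
from h import *
st();st()
E
```

```text
t 13.4 tcp [0.5618 0.2096 0.1058] S [ 0.0074 -0.0015] rpy [179.98   0.   -98.65] F [-0.8  0.2 -0.2] Fs [-0.9  0.1] gap 0.556
t 13.4 tcp [0.5618 0.2096 0.1058] S [ 0.0074 -0.0015] rpy [179.98   0.   -98.65] F [-0.8  0.2 -0.2] Fs [-0.9  0.1] gap 0.556
```

Emit:
{"name": "drive_tool", "arguments": {
  "steps": [
    [[0.45,0,0,-0.001,0],[0.45,0,0,-0.002,0],[0.45,0,0,-0.003,0],[0.45,0,0,-0.003,0],[0.45,0,0,-0.003,0]]
  ]
}}

```text
time_s: 13.9
ee_pos: [0.5621, 0.2093, 0.1089]
orientation: [-180.0, -0.0, -98.7]
force: [-1.2, 0.6, -1.6]
finger_gap: 0.553
```

Emit:
{"name": "drive_tool", "arguments": {
  "steps": [
    [[0.45,0,0,-0.002,0],[0.45,0,0,-0.004,0],[0.45,0,0,-0.006,0],[0.45,0,0,-0.008,0],[0.45,0,0,-0.01,0],[0.45,0,0,-0.01,0]]
  ]
}}

```text
time_s: 14.5
ee_pos: [0.5623, 0.2095, 0.1193]
orientation: [-180.0, 0.0, -98.7]
force: [0.6, -0.2, -2.8]
finger_gap: 0.559
```

```bash
python3 - <<'E'
from h import *
st()
d=optics.snapshot("scene");crop(d,270,130,450,265,4,"pics/s10.png")
E
```

```text
t 14.5 tcp [0.5623 0.2095 0.1193] S [ 0.0079 -0.0015] rpy [-1.7996e+02  2.0000e-02 -9.8660e+01] F [ 0.6 -0.2 -2.8] Fs [ 0.6 -0.1] gap 0.559
```

View pics/s10.png

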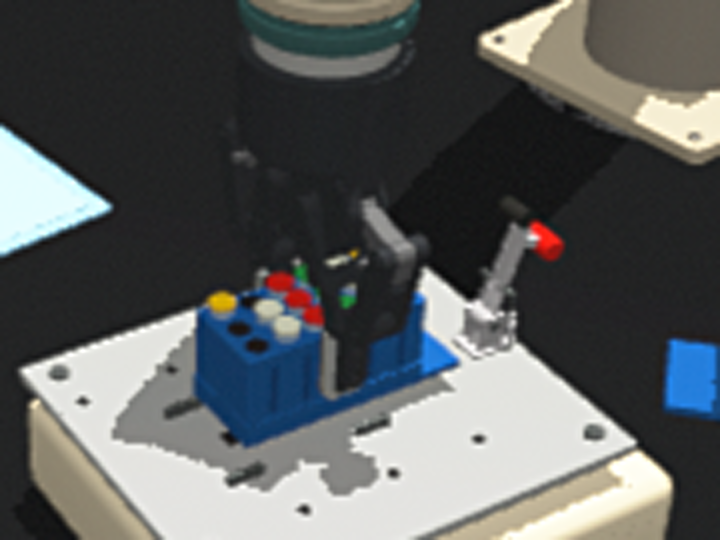

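Rack is off the studs, level, load 2.8 N. Carrying it to the pad.

Emit:
{"name": "drive_tool", "arguments": {
  "force": 40,
  "steps": [
    [[0.45,0,0,-0.01,0],[0.45,0,0,-0.03,0],[0.45,0,0,-0.055,0],[0.45,0.005,-0.0006,-0.07,0],[0.45,0.02,-0.0024,-0.08,0],[0.45,0.05,-0.0059,-0.08,0],[0.45,0.083,-0.0098,-0.08,0],[0.45,0.116,-0.0137,-0.08,0],[0.45,0.149,-0.0175,-0.08,0],[0.45,0.182,-0.0214,-0.08,0],[0.45,0.215,-0.0253,-0.08,0],[0.45,0.248,-0.0292,-0.08,0],[0.45,0.281,-0.0331,-0.08,0],[0.45,0.314,-0.037,-0.08,0],[0.45,0.347,-0.0409,-0.08,0],[0.45,0.375,-0.0442,-0.08,0],[0.45,0.395,-0.0465,-0.08,0],[0.45,0.406,-0.0478,-0.08,0],[0.45,0.4119,-0.0485,-0.08,0],[0.45,0.4119,-0.0485,-0.08,0]]
  ]
}}

```text
time_s: 16.55
ee_pos: [0.5474, -0.2055, 0.1988]
orientation: [180.0, 0.0, -98.7]
force: [0.7, 0.6, -2.5]
finger_gap: 0.556
```

```bash
python3 - <<'E'
from h import *
st()
d=optics.snapshot("scene");cv2.imwrite("pics/s11.png",d["img"])
d=optics.snapshot("wrist");cv2.imwrite("pics/w11.png",d["img"])
E
```

```text
t 16.55 tcp [ 0.5474 -0.2055  0.1988] S [ 0.0556 -0.4141] rpy [179.97   0.   -98.72] F [ 0.7  0.6 -2.5] Fs [0.6 0.7] gap 0.556
```

View pics/s11.png

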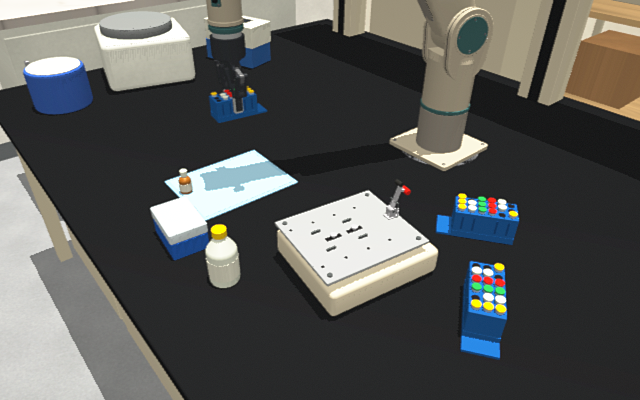

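View pics/w11.png

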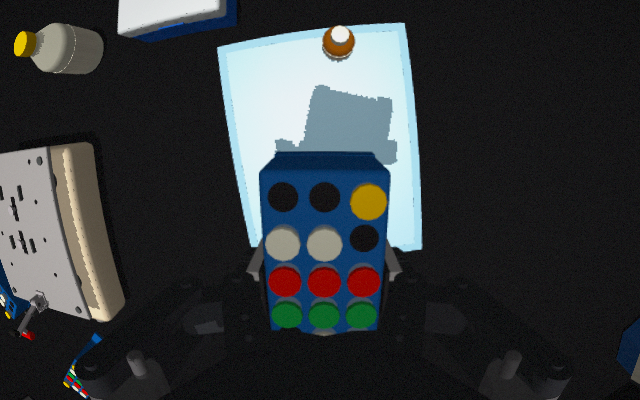

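Scene: rack held level above the pad, finger still open. Wrist: pad ahead, vial at (338,42), well clear. Checking predicted pad corners, then down.

```bash
python3 - <<'E'
from h import *
d=optics.snapshot("wrist")
for p in [(.7134,-.1064),(.7075,-.3189),(.4359,-.3116),(.4432,-.1004),(.683,-.239)]: print(wproj(d,[*p,.004]).round())
for u,v in [(218,47),(404,23),(421,249)]: print(wonz(d,u,v,.004).round(3))
E
```

```text
[215.  45.]
[405.  21.]
[422. 249.]
[255. 267.]
[337.  48.]
[ 0.71  -0.11   0.004]
[ 0.705 -0.317  0.004]
[ 0.436 -0.31   0.004]
```

Emit:
{"name": "drive_tool", "arguments": {
  "steps": [
    [[0.45,0,0,0.02,0],[0.45,0,0,0.05,0],[0.45,0,0,0.085,0],[0.45,0,0,0.115,0],[0.45,0,0,0.14,0],[0.45,0,0,0.155,0],[0.45,0,0,0.165,0],[0.45,0,0,0.17,0],[0.45,0,0,0.174,0],[0.45,0,0,0.174,0],[0.45,0,0,0.174,0]]
  ]
}}

```text
time_s: 17.8
ee_pos: [0.5485, -0.2053, 0.0257]
orientation: [-179.9, -0.0, -98.7]
force: [-1.1, 0.3, -3.0]
finger_gap: 0.559
```

Emit:
{"name": "drive_tool", "arguments": {
  "steps": [
    [[0.45,0,0,0.0015,0],[0.45,0,0,0.003,0],[0.45,0,0,0.0045,0],[0.45,0,0,0.006,0],[0.45,0,0,0.007,0],[0.45,0,0,0.007,0],[0.45,0,0,0.007,0]]
  ]
}}

```text
time_s: 18.5
ee_pos: [0.5479, -0.2051, 0.0179]
orientation: [-180.0, -0.0, -98.7]
force: [0.2, -0.2, -2.6]
finger_gap: 0.555
```

Emit:
{"name": "drive_tool", "arguments": {
  "steps": [
    [[0.45,0,0,0.0005,0],[0.45,0,0,0.001,0],[0.45,0,0,0.001,0],[0.45,0,0,0.001,0]]
  ]
}}

```text
time_s: 18.9
ee_pos: [0.5479, -0.2051, 0.0178]
orientation: [-180.0, -0.0, -98.7]
force: [-1.7, 0.6, 5.6]
finger_gap: 0.557
```

Contact with the pad (force now +5.6 N). Opening gently and rising.

Emit:
{"name": "drive_tool", "arguments": {
  "steps": [
    [[0.58,0,0,-0.0005,0],[0.62,0,0,-0.0005,0],[0.7,0,0,-0.0005,0],[0.8,0,0,-0.0005,0],[0.85,0,0,-0.0005,0],[0.85,0,0,-0.0005,0],[0.85,0,0,-0.01,0],[0.85,0,0,-0.03,0],[0.85,0,0,-0.06,0],[0.85,0,0,-0.1,0],[0.85,0,0,-0.15,0],[0.85,0,0,-0.19,0],[0.85,0.08,0.06,-0.2,0],[0.85,0.12,0.1,-0.2,0],[0.85,0.15,0.12,-0.2,0],[0.85,0.15,0.12,-0.2,0],[0.85,0.15,0.12,-0.2,0]]
  ]
}}

```text
time_s: 20.6
ee_pos: [0.4006, -0.3409, 0.218]
orientation: [179.9, -0.2, -99.3]
force: [0.9, -0.0, 0.5]
finger_gap: 0.851
```

```bash
python3 - <<'E'
from h import *
st()
d=optics.snapshot("scene");cv2.imwrite("pics/s12.png",d["img"]);crop(d,140,120,320,255,4,"pics/s12c.png")
d=optics.snapshot("top");crop(d,365,85,485,235,4,"pics/t12.png")
print(*[proj(d,[*p,.004]).round(1) for p in [(.7134,-.1064),(.4432,-.1004)]])
E
```

```text
t 20.6 tcp [ 0.4006 -0.3409  0.218 ] S [-0.0692 -0.5699] rpy [179.88  -0.22 -99.29] F [ 0.9 -0.   0.5] Fs [0.9 0.1] gap 0.851
[391.1 133.9] [387.4 222.1]
```

View pics/s12.png

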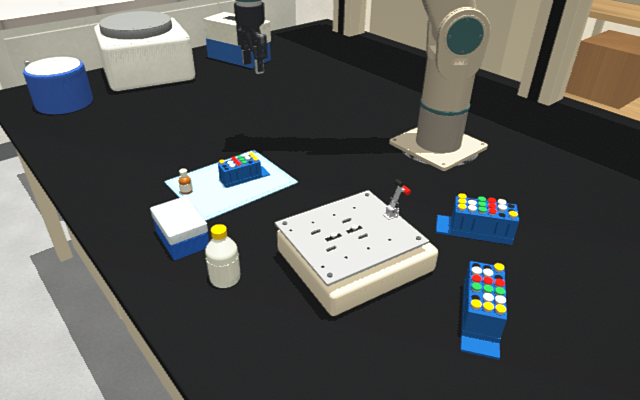

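View pics/s12c.png

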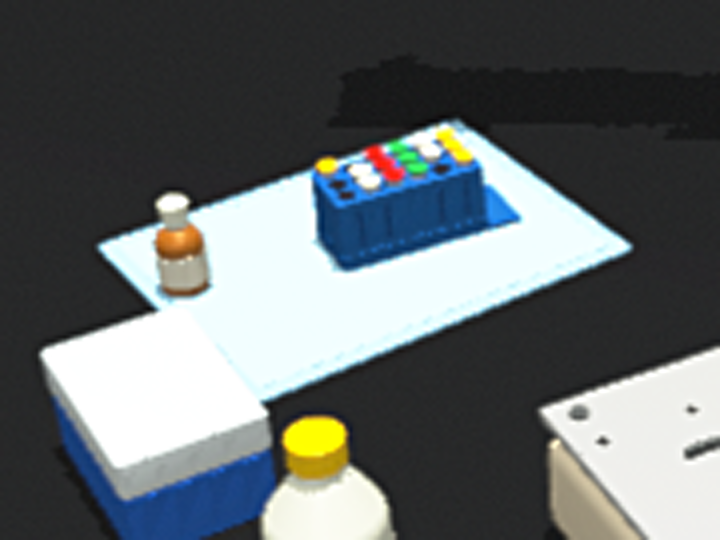

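View pics/t12.png

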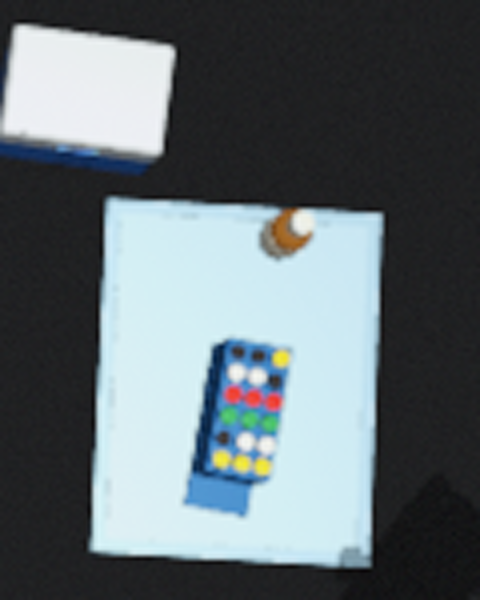

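Rack stands upright, wholly on the pad (top crop, (188,340) to (292,516) inside the pad's (92,197) to (383,568)). The vial, tip box and bottle look undisturbed, and the finger is open. Handing in.

```bash
python3 -c "
from h import *
bot.job_done();st()"
```

```text
the job is handed in; nothing more can be done
the job is handed in; nothing more can be done
```

The rack is standing upright, wholly on the light-blue pad, and the job is handed in. It took 20.6 s of the 70 s allowed; no verdict is reported.

- **Finger:** I gripped the knob by its ends and swung it over its arc past centre. It has stayed open against its stop since, with the rack still in place when it was released.
- **Freeing the rack:** I slid it forward about 23.5 mm until it stalled at 8 N. I then eased it back about 6 mm and lifted it off freely, with under 3 N on the wrist.
- **Set-down:** I lowered it onto the pad until it pressed with 5.6 N, then opened the gripper and moved clear.

The last pictures show the rack inside the pad's edges and the finger open. The vial, tip box and reagent bottle look undisturbed, though I judged that by eye and did not measure them. The only disagreement was 2–4 mm in y between the cameras; the wrist view settled it before each grasp. My state reading after the hand-in was refused, so the last state check is from just before it.

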